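# Load the ripening chest and release its locked lid stay to close it

### The arm

A 6-joint arm with a two-finger parallel gripper is mounted at the origin on the work surface. World frame = base frame: x ahead of the robot, y to its left, z up, the work surface at z = 0. Lengths are in m, angles in rad, forces in N, time in s.
With the tool pointing down it reaches from about 0.25 to 0.775 m from the base axis. Payload 4 kg.
Tool frame: the origin (TCP) lies midway between the tips of the shut fingers; the grasp point (between the pads) lies 19 mm behind it; z points along the fingers, y is the direction in which the jaws open and shut (so a half turn about z gives the same grasp; the last joint's range is limited). The gripper opens to 94 mm and grips with 3 to 60 N. Pads are 16 mm wide; open, the fingers measure 119 mm over their backs; the gripper's body (75 mm by 177 mm) begins 78 mm behind the grasp point.
Start: joints at [-0.103, 0.087, 1.371, -0, 1.684, -0.103], TCP at [0.55, -0, 0.206] pointing down, gripper open.
Joint ranges: [-3.1, 3.1], [-0.76, 2.03], [0.27, 2.55], [-1.08, 4.22], [0.17, 2.65], [-2.57, 2.57]. Speed limits (rad/s): [2.79, 2.79, 3.14, 3.14, 3.14, 3.14].

### API

Orientations are given as [roll, pitch, yaw] about the fixed x, y, z axes, in that order (R = Rz(yaw) Ry(pitch) Rx(roll)).
In Python, from bench import robot, cams gives the robot as it stands.
- The arm moves only by the tool step_arm, never from a script. Its argument "plan" is a list that holds one entry, the list of rows, each a list of 5 numbers: the shift along the world's x, y, z in mm, then the turn about the world's z in rad, then the opening in per cent of the stroke, from 0 (shut) to 100 (fully open). In form: [[[tx, ty, tz, turn, fingers], ...]]. A call has 1 to 8 rows; each row is the pose to reach, as a shift and turn from the pose commanded when the call began; what a row does not reach only later rows make up. A row lasts 1/12 s, in which the tool goes at most 41.7 mm and 7.16 degrees, less where a joint would pass 70% of its speed; a pose out of reach is approached as far as the arm can. A call with a gripper value outside its range is refused whole. The fingers move at their own pace and stop on an object; the grip force is fixed at half the most. Time passes only in rows, so rows that repeat a pose let the fingers close. It gives the time, the measured TCP pose, the force and the opening at its end, in the units of the state.
- robot.get_obs(): the state, without advancing time (a new reading comes with each control period).
- cams.snapshot(name): name is "scene" or "side" or "wrist"; returns a dict with "frame" (480x640x3 uint8, red, green, blue), "camera_matrix" (3x3 intrinsics, pixels), "origin" and "attitude" of the camera in the world; the wrist camera has in their place "T_tool_cam" (4x4, takes a point from camera to tool coordinates, whose origin is the TCP and whose axes are the flange's). Camera axes: x right, y down, z forward; pixel columns grow to the right and rows downward; lengths in m; the calibration is good to about 2 mm. A picture is of the moment at which its call begins: read the wrist's pose just before it. There is no depth.
- robot.close_job(): hands the job in, once; it reports no verdict.
The state is a dict: "time": time; "joint_positions": joint angles; "qvel": joint speeds; "joint_torque": joint torques, N m; "tool_pos": TCP position; "ee_rot": TCP orientation; "wrist_force": force on the tool from outside, world axes, zero at the start; "wrist_torque": the same for the moment, N m; "width": finger opening in m.
Only numpy, scipy, OpenCV 4.12 (cv2) and the standard library are available. Lean on these libraries where they do the work, as an engineer would, in place of code of your own. Each camera call takes 0.05 s, during which the arm holds its last target. There are 200 camera calls.

### The job

Set the loose little drum cheese from the plank upright on the empty mat in the ripening chest and let go of it. Then unlock the lid's folding stay by lifting its knuckle up and forward until the stay is clearly bent, bring the lid down gently until it is fully shut, and swing the latch arm square across the lid. Do not disturb the other cheeses or the things lying about.

Things in the scene. Friction and masses are not known exactly. Their poses are not given: they have to be found in the camera images.
- chest: Open spruce chest fixed to the table, 220 mm along x, 200 along y, rim 100 mm high, walls 12 mm, inner floor 18 mm above the table. Origin: centre of its underside, z up; x lies along the hinge, away from the robot; +y is the hinge side, where the lid stands; -y is the front. Three places in a row at x = -62, 0, +62 mm, y = 0: two hold cheeses, one is empty.
- cheese: The loose cheese to put away: cream-coloured drum 53 mm in diameter, 45 mm tall, about 100 g, firm, standing on the wooden plank. Origin: centre of its underside, z along its axis. The only drum cheese of this size outside the chest.
- place: The empty mat in the chest: round white plastic draining mat 60 mm in diameter, 2 mm thick, on the chest's floor. Origin: centre of its underside (its top is 20 mm above the table). It can be any of the three places.
- board: Wooden plank fixed to the table, 240 x 260 x 18 mm, on which the loose cheese stands. Origin: centre of its underside.
- mate_a: Drum cheese like the loose one, on its own mat (one piece with it) in one of the chest's places, top 65 mm above the table. Origin: centre of its underside. To be left alone.
- mate_b: The second such cheese in the chest. Origin: centre of its underside. To be left alone.
- lid (a joint): Lid turn (rad): 0 = propped open, 84 degrees from shut (start; it stands up from the chest's back edge, leaning slightly over the chest); 1.466 = fully shut on the rim. Wooden board 220 mm along the hinge, 200 mm from hinge to front edge, 14 mm thick, about 0.45 kg. While the stay is locked it cannot be closed.
- hinge_mid (a point): Middle of the lid's hinge line, the chest's top back edge, 100 mm above the table. The hinge is stiff: with the stay broken the lid stays up until pushed from behind, on its outer face (about 2 N at the top edge). Once some 45 degrees down it sinks on by itself, slowly (damped), to the rim.
- lid_front (a point): Middle of the lid's front (free) edge, on its outer face: 300 mm above the table when propped open, 114 mm when shut. The outer face has two 8 mm battens, 30 mm wide, 75 mm either side of the middle, from 25 to 145 mm from the hinge.
- stay (a joint): Bend (rad) of the folding stay's knuckle: 0 = locked, sagging just past straight (start); grows as the knuckle is lifted; about 2.9 with the lid shut. Lifting the knuckle 35 mm, a light push of 1 to 4 N, bends it about 0.65 and closes the lid by about 0.08 rad; it then stays bent when let go.
- stay_rivet (a point): Rivet of the stay's lower strap on the outside of the chest's +x end, 100 mm forward of the hinge line, 20 mm below the rim. The stay is two flat steel straps, 85 mm between rivets, 14 mm wide; the upper one is riveted to the lid's end edge, 120 mm from the hinge. Knuckle between them.
- stay_knob (a point): Middle of the black finger knob on the stay's knuckle: bar 13 mm thick, 60 mm long along the chest's x, from 125 to 185 mm from the chest's centre, outside the lid's end. When locked 147 mm above the table, 52 mm to the hinge side of the chest's middle. To unlock it must go forward and up (chest -y 0.83, z 0.56), e.g. pushed by a fingertip put behind it on the hinge side.
- latch (a joint): Latch arm turn (rad): 0 = along the front ledge, pointing to the chest's +x; grows counter-clockwise from above, towards the lid (starts at 0 or turned outward, to -0.5); 1.57 = square across the lid's front edge, stop at 1.6. Stays where it is left; about 1 N at the stud turns it. It passes 2 mm above the shut lid; a lid not shut blocks it.
- latch_pivot (a point): Pivot of the latch arm, on the wooden ledge outside the chest's front wall: at chest x = -40 mm, y = -117 mm, 115 mm above the table. The ledge is 115 mm long (x = -62 to +53 mm), 33 mm deep, its top 115 mm above the table. The arm is a steel strip 16 mm wide, its top 122 mm above the table.
- latch_stud (a point): Middle of the upright round stud near the latch arm's end, 48 mm from the pivot: 12 mm in diameter, standing from 122 to 152 mm above the table; this point is 135 mm above the table.
- pyramid: Ash-grey cheese, a cut-off pyramid 61 mm wide, 55 mm tall, on the plank. Bystander. Origin: centre of its underside.
- tomme: Brown round cheese 102 mm in diameter, 45 mm tall, on the plank. Bystander.
- wheel: Large grey-brown cheese wheel 166 mm in diameter, 70 mm tall, on the table. Bystander.
- trier: Cheese iron with a wooden cross handle 90 mm long and a 130 mm steel shank, lying on the table. Bystander.
- brush: Hand brush lying on the table. Bystander.
- salt_jar: Glass jar with a steel cap, 72 mm in diameter, 100 mm tall. Bystander.
Not all that is in view belongs to the job. Leave any turquoise look-alike of the cheese alone.

How it is judged:
By the outcome, as a careful person would: the job done as asked, in the order asked, and still so for the second after the job is handed in, with the robot touching nothing.
It also fails if it takes over 72 s, if anything falls off the work surface, if the arm or the gripper's body presses on something with over 40 N, if the wrist force passes 120 N, or if a joint passes its speed limit or range.

## Working session

There is one attempt and no reset: what is moved stays moved. The work goes in short steps, Python scripts to look and compute and a tool call to move; the robot and the scene stay as the last step left them, time stands still between calls to the robot, and variables do not carry over. Pictures are saved under pics/ and viewed, about 8 in all and at most 12, crops included, and the job is handed in when it is done.

Besides the shell and the picture viewer there is one more tool, called in YAML: its name, and indented under it one key for each argument. step_arm: Moves the arm, as the interface text tells. Its arguments: {"type":"object","properties":{"plan":{"type":"array"}},"required":["plan"]}

```bash
mkdir -p pics
cat > h.py <<'E'
import numpy as np,cv2
from bench import robot,cams
from scipy.spatial.transform import Rotation as R
def snap(n,f=None):
    o=robot.get_obs(); s=cams.snapshot(n)
    if f: cv2.imwrite('pics/'+f,s['frame'][:,:,::-1])
    K=np.array(s['camera_matrix'])
    if n=='wrist':
        T=np.eye(4);T[:3,:3]=R.from_euler('xyz',o['ee_rot']).as_matrix() if np.size(o['ee_rot'])==3 else np.array(o['ee_rot']).reshape(3,3);T[:3,3]=o['tool_pos']
        C=T@np.array(s['T_tool_cam']);return s['frame'],K,C[:3,3],C[:3,:3]
    a=np.array(s['attitude'],float)
    A=a if a.shape==(3,3) else (R.from_euler('xyz',a).as_matrix() if a.size==3 else R.from_quat(a).as_matrix())
    return s['frame'],K,np.array(s['origin']),A
def cast(K,o,A,u,v,z):
    d=A@np.linalg.solve(K,[u,v,1.]);return o+d*(z-o[2])/d[2]
def proj(K,o,A,p):
    c=A.T@(np.array(p)-o);q=K@c;return q[:2]/q[2]
E
python3 - <<'E'
from h import *
for n in ['scene','side','wrist']:
    f,K,o,A=snap(n,n+'0.png'); print(n,K.tolist(),o,A.tolist())
s=cams.snapshot('scene');print(s['attitude'])
print(robot.get_obs())
E
```

```text
scene [[436.94867806319303, 0.0, 316.1593832901746], [0.0, 436.94867806319303, 243.17327472426925], [0.0, 0.0, 1.0]] [0.88566161 0.70094055 0.91714091] [[-0.8578570784846896, 0.3383628830575962, -0.38677098167088997], [0.5137328200533708, 0.5831890220473256, -0.6292607997988547], [0.0126420921418611, -0.7385127784489819, -0.6741209487724301]]
side [[545.7539492295232, 0.0, 315.81796310983646], [0.0, 545.7539492295232, 237.1605325886103], [0.0, 0.0, 1.0]] [-0.18935153 -0.7508893   1.15693522] [[0.7398299967727172, -0.4727026776381811, 0.47875228921538937], [-0.6727404418109091, -0.5107940796233438, 0.5352660144020025], [-0.008477843319200068, -0.7180818802723237, -0.6959069904787708]]
wrist [[338.54142158311765, 0.0, 314.9305941628088], [0.0, 338.54142158311765, 239.72832699865987], [0.0, 0.0, 1.0]] [0.54989    0.08011213 0.38351576] [[0.9999994708644665, 0.0003488009397085514, -0.0009677854571073114], [7.140121272681014e-05, -0.9620287151785942, -0.2729482479769545], [-0.0010262420052556454, 0.2729480344492824, -0.962028231039827]]
[-2.3106432  -0.01264243  2.60201479]
{'time': 0.2, 'joint_positions': array([-1.03108592e-01,  8.77098858e-02,  1.37163072e+00, -2.76719375e-05,
        1.68358037e+00, -1.03118926e-01]), 'qvel': array([-0.00080532, -0.00318581, -0.00456233, -0.00016659, -0.00151297,
       -0.0016683 ]), 'joint_torque': array([ 5.33503007e-04, -3.40127528e+01, -3.02403724e+01,  7.18340627e-02,
        2.99277459e-02, -1.50158971e-04]), 'tool_pos': array([5.49685494e-01, 1.35059525e-05, 2.04754459e-01]), 'ee_rot': array([-3.14026855e+00, -1.09379007e-04,  1.57080349e+00]), 'wrist_force': array([0.11241977, 0.38807477, 0.11444401]), 'wrist_torque': array([-0.02851137,  0.00485713,  0.01408556]), 'width': 0.09429666276715831}
```

View pics/scene0.png

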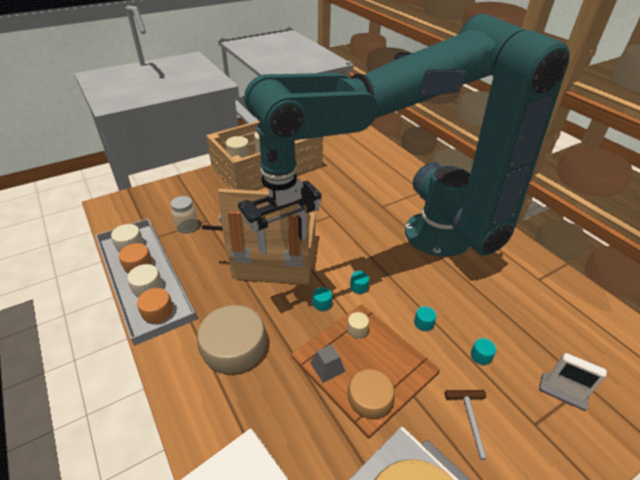

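View pics/side0.png

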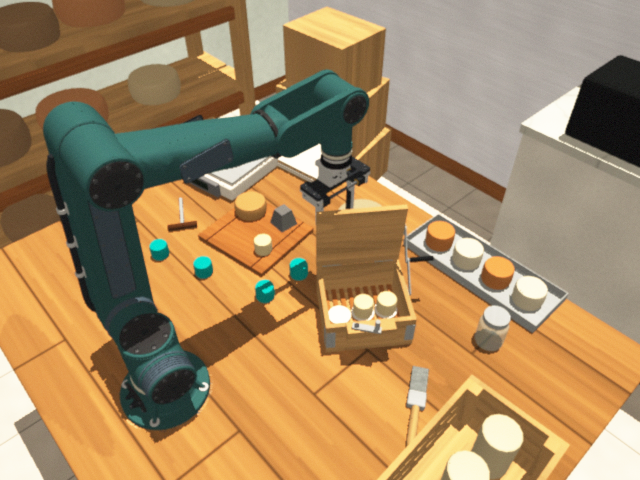

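The scene view shows the loose cheese at about (358,323). In the side view it is at (263,243), and the empty mat is the leftmost (339,315). I'll zoom in on the chest.

Run:
```python
from h import *
f=cv2.imread('pics/side0.png')
cv2.imwrite('pics/c1.png',cv2.resize(f[195:360,300:440],None,fx=5,fy=5,interpolation=cv2.INTER_CUBIC)[:, :][:825])
im=cv2.resize(f[230:355,305:425],None,fx=4.8,fy=4.8,interpolation=cv2.INTER_CUBIC);cv2.imwrite('pics/c1.png',im);print(im.shape)
for n,(u0,u1,v0,v1) in {'scene':(342,374,308,342),'side':(248,278,230,258)}.items():
    g=cv2.imread(f'pics/{n}0.png')[v0:v1,u0:u1]
    h=cv2.cvtColor(g,cv2.COLOR_BGR2HSV)
    m=((h[...,1]<130)&(h[...,2]>170)).astype(np.uint8)
    k,l,st,c=cv2.connectedComponentsWithStats(m); i=1+st[1:,4].argmax();print(n,st[i]+[u0,v0,0,0,0],c[i]+[u0,v0])
    print(h[::3,::3,1])
```

```text
(600, 576, 3)
scene [348 312  21  17 284] [357.9471831  319.95070423]
[[158 154 155 152 159 169 168 164 163 156 157]
 [154 151 153 165 163 145 154 165 168 163 158]
 [151 155 173 103  81  81  77  89 150 161 167]
 [160 172 123  80  80  81  80  80  87 168 171]
 [171 168  93  80  78  82  78  82  80 141 171]
 [172 166  89  79  79  80  80  79  81 146 170]
 [167 170  90  87  82  75  79  81  87 167 171]
 [169 176  83  89  87  86  86  82  81 169 169]
 [167 172 110  86  85  90  84  88  97 175 170]
 [172 167 172 100  81  83  84  82 146 170 167]
 [172 172 170 175 151 130 141 174 171 173 166]
 [174 165 167 175 170 171 170 173 167 167 170]]
side [254 234  18  13 198] [262.38383838 240.10606061]
[[180 183 183 176 180 184 179 183 184 184]
 [178 181 181 181 151 133 161 178 181 183]
 [183 180 178  62  46  42  40  77 178 186]
 [177 179  80  45  42  43  42  45 172 184]
 [184 180 100  45  42  42  41  67 166 184]
 [179 182 137 100  69  62  98 104 160 182]
 [184 183 150 107 107 101 105 103 143 181]
 [185 183 164 106 106 105 106 101 182 185]
 [188 181 187 141 110 103 110 169 182 181]
 [183 183 182 190 181 185 183 179 179 182]]
```

View pics/c1.png

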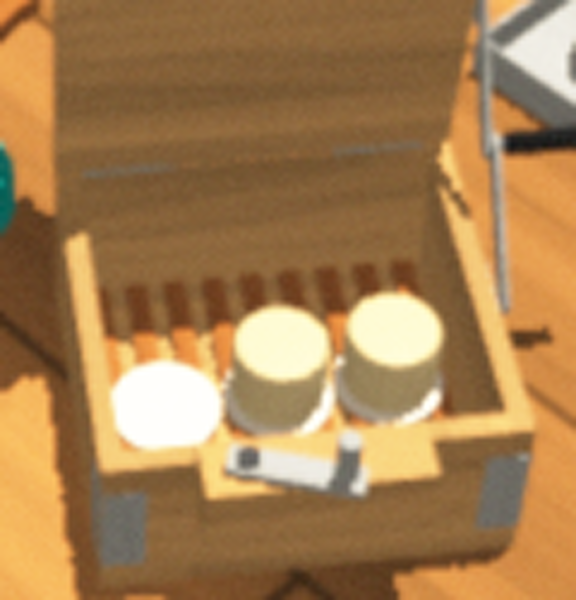

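Side view, in full pixels: mat (339.6,314.4), mate tops (363.8,301.7) and (387.1,299), front rim corners (325.4,328.3) and (415.8,319), latch pivot (356.7,325.4), stud top (377.9,321.7), knob start (410,260).

Run:
```python
from h import *
_,K,o,A=snap('side')
P={k:cast(K,o,A,u,v,z) for k,(u,v,z) in dict(mat=(339.6,314.4,.02),m1=(363.75,301.7,.065),m2=(387.1,299,.065),fl=(325.4,328.3,.1),fr=(415.8,319,.1),piv=(356.7,325.4,.122),stud=(377.9,321.7,.152),).items()}
for k,p in P.items():print(k,p.round(4))
L=dict(mat=(-.062,0),m1=(0,0),m2=(.062,0),fl=(-.11,-.1),fr=(.11,-.1),piv=(-.04,-.117))
a=np.array([L[k] for k in L]);b=np.array([P[k][:2] for k in L])
ac,bc=a.mean(0),b.mean(0);H=(a-ac).T@(b-bc);U,S,V=np.linalg.svd(H);Rm=V.T@np.diag([1,np.linalg.det(V.T@U.T)])@U.T
t=bc-Rm@ac;print('chest',t,np.arctan2(Rm[1,0],Rm[0,0]),(b-a@Rm.T-t).round(4).tolist())
d=P['stud']-P['piv'];print('latch',np.arctan2(d[1],d[0])-np.arctan2(Rm[1,0],Rm[0,0]),np.hypot(d[0],d[1]))
kn=t+Rm@np.array([.125,.052]);print('knob',kn,proj(K,o,A,[*kn,.147]))
print('cheese side',cast(K,o,A,262.4,239.2,.063))
_,K,o,A=snap('scene');print('cheese scene',cast(K,o,A,357.95,321,.05))
```

```text
mat [ 0.4434 -0.133   0.02  ]
m1 [ 0.4922 -0.17    0.065 ]
m2 [ 0.5427 -0.2045  0.065 ]
fl [ 0.3454 -0.1833  0.1   ]
fr [ 0.524  -0.3106  0.1   ]
piv [ 0.3936 -0.2386  0.122 ]
stud [ 0.4196 -0.2788  0.152 ]
chest [ 0.49322111 -0.16773171] -0.6256763127409195 [[0.0005, -0.0015], [-0.001, -0.0023], [-0.0008, -0.0004], [-0.0001, 0.001], [0.0002, 0.0026], [0.0013, 0.0006]]
latch -0.3714748492042086 0.047918677535873914
knob [ 0.62499559 -0.19878791] [410.02062488 260.06531785]
cheese side [0.44492813 0.18853155 0.063     ]
cheese scene [0.44527304 0.18757482 0.05      ]
```

step_arm:
  plan:
    - [[-5, 40, 0, 0, 100], [-30, 80, 0, 0, 100], [-55, 115, 0, 0.1, 100], [-80, 150, 0, 0.22, 100], [-105, 188, 0, 0.34, 100], [-105, 188, 0, 0.46, 100], [-105, 188, 0, 0.58, 100], [-105, 188, 0, 0.7, 100]]

```text
time: 0.97
tool_pos: [0.4441, 0.1892, 0.2057]
ee_rot: [3.141, 0.0, 2.28]
wrist_force: [0.5, 0.0, -0.5]
width: 0.094
```

Run:
```python
from h import *
f,K,o,A=snap('wrist','w1.png');ob=robot.get_obs();print(ob['tool_pos'],ob['ee_rot'],ob['joint_positions'],proj(K,o,A,[.445,.188,.063]))
h=cv2.cvtColor(f,cv2.COLOR_RGB2HSV)
m=((h[...,1]<100)&(h[...,2]>185)).astype(np.uint8)
k,l,st,c=cv2.connectedComponentsWithStats(m)
for i in range(1,k):
    if st[i,4]>800: print(st[i],c[i],cast(K,o,A,*c[i],.063))
```

```text
[0.4444384  0.18873069 0.20563147] [3.14129360e+00 2.28185299e-04 2.28224083e+00] [ 2.84144615e-01 -6.35338506e-02  1.52276179e+00 -8.42576438e-05
  1.68199798e+00 -4.27309292e-01] [314.12179721 229.70368535]
[ 571    0   69  111 1654] [601.00241838  50.19347037] [0.52818136 0.46733877 0.063     ]
[293 228  50  25 862] [316.39095128 238.94199536] [0.45282315 0.1823118  0.063     ]
[606 289  34  50 817] [628.48102815 315.63402693] [0.75859718 0.33320943 0.063     ]
[ 371  406   99   42 3209] [422.09691493 429.29479589] [0.69912892 0.08669039 0.063     ]
```

View pics/w1.png

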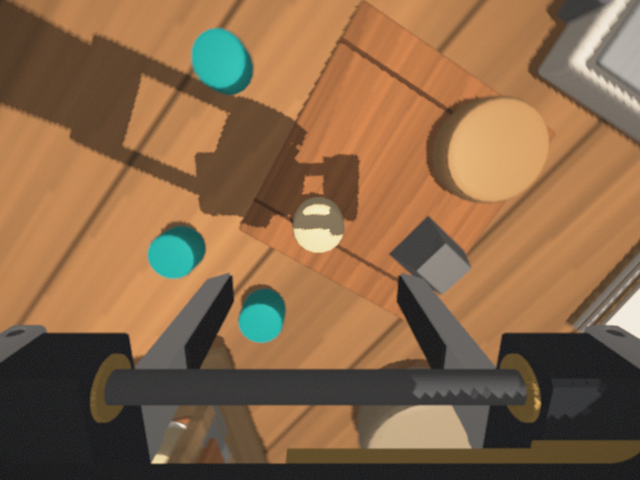

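The wrist view shows the cheese top centred near (318,224). The pyramid at (430,255) and the turquoise drums are clear of a 70% opening.

Run:
```python
from h import *
f,K,o,A=snap('wrist');print(cast(K,o,A,318,224,.063),robot.get_obs()['tool_pos'])
```

```text
[0.44438708 0.19432309 0.063     ] [0.44470512 0.18838835 0.20558391]
```

step_arm:
  plan:
    - [[0, 2, -40, 0, 70], [0, 2, -80, 0, 70], [0, 2, -115, 0, 70], [0, 2, -140, 0, 70], [0, 2, -160, 0, 70], [0, 2, -174, 0, 70], [0, 2, -174, 0, 70], [0, 2, -174, 0, 70]]

```text
time: 1.73
tool_pos: [0.4446, 0.1896, 0.0309]
ee_rot: [-3.14, -0.001, 2.268]
wrist_force: [0.5, -0.2, -0.1]
width: 0.0658
```

step_arm:
  plan:
    - [[0, 0, 0, 0, 40], [0, 0, 0, 0, 40], [0, 0, 0, 0, 40], [0, 0, 0, 0, 40], [0, 0, 0, 0, 40], [0, 0, 0, 0, 40]]

```text
time: 2.23
tool_pos: [0.4464, 0.1904, 0.0332]
ee_rot: [3.138, 0.002, 2.271]
wrist_force: [0.4, -0.1, 5.9]
width: 0.0522
```

step_arm:
  plan:
    - [[0, 0, 15, 0, 40], [0, 0, 50, 0, 40], [0, 0, 90, 0, 40], [0, 0, 130, 0.05, 40], [0, 0, 170, 0.1, 40], [0, 0, 210, 0.15, 40], [0, 0, 250, 0.2, 40], [0, 0, 290, 0.245, 40]]

```text
time: 2.9
tool_pos: [0.4442, 0.1898, 0.3229]
ee_rot: [-3.141, -0.001, 2.518]
wrist_force: [0.1, 0.5, -0.4]
width: 0.0521
```

step_arm:
  plan:
    - [[-5, -30, 35, 0, 40], [-10, -65, 40, 0, 40], [-15, -105, 40, 0, 40], [-20, -145, 40, 0, 40], [-20, -185, 40, 0, 40], [-20, -225, 40, 0, 40], [-20, -265, 40, 0, 40], [-19, -305, 40, 0, 40]]

```text
time: 3.57
tool_pos: [0.4251, -0.1166, 0.3612]
ee_rot: [3.141, -0.001, 2.516]
wrist_force: [1.1, -0.0, -0.5]
width: 0.0517
```

step_arm:
  plan:
    - [[1, -30, 0, 0, 40], [1, -37, 0, 0, 40], [1, -37, 0, 0, 40], [1, -37, 0, 0, 40]]

```text
time: 3.9
tool_pos: [0.4268, -0.1515, 0.361]
ee_rot: [3.141, -0.002, 2.515]
wrist_force: [-0.2, -0.3, -0.2]
width: 0.0518
```

Run:
```python
from h import *
f,K,o,A=snap('wrist','w2.png')
for p in ([.4431,-.132,.02],[.4932,-.1677,.065],[.3932,-.239,.122]): print(proj(K,o,A,p))
t=np.array([.4932,-.1677]);x=np.array([.8105,-.5857]);y=np.array([.5857,.8105])
im=f[:,:,::-1].copy()
for a,b in((-.11,-.1),(.11,-.1),(-.11,.1),(.11,.1),(-.04,-.117)):
    q=proj(K,o,A,[*(t+a*x+b*y),.1 if a!=-.04 else .122]);cv2.circle(im,tuple(int(i) for i in q.round()),3,(0,0,255),1)
for r in [30]:
    pts=np.array([proj(K,o,A,[.4431+.03*np.cos(s),-.132+.03*np.sin(s),.02]) for s in np.linspace(0,6.28,60)]);cv2.polylines(im,[pts.round().astype(np.int32)],True,(255,0,0),1)
cv2.imwrite('pics/w2.png',im)
```

```text
[330.62181938 198.58288879]
[331.81955833 245.12960379]
[242.97778903 228.5357382 ]
```

View pics/w2.png

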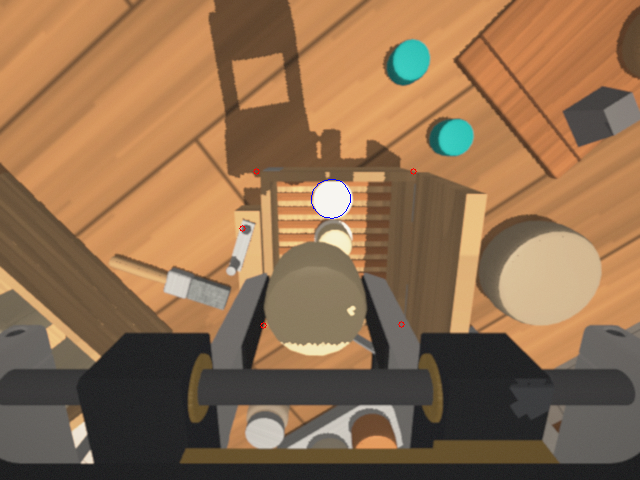

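The predicted mat outline (331,199) lies right on the mat. I'll go down slightly to the front so the gripper stays clear of the lid, then shift.

step_arm:
  plan:
    - [[0, 0, -40, 0, 40], [0, 0, -80, 0, 40], [0, 0, -120, 0, 40], [0, 0, -160, 0, 40], [0, 0, -200, 0, 40], [0, 0, -240, 0, 40], [0, 0, -270, 0, 40], [0, 0, -290, 0, 40]]

```text
time: 4.62
tool_pos: [0.4251, -0.1489, 0.0679]
ee_rot: [-3.141, -0.005, 2.519]
wrist_force: [0.1, 1.5, -0.8]
width: 0.0518
```

step_arm:
  plan:
    - [[0, 0, -5, 0, 40], [3, 4, -10, 0, 40], [7, 9, -15, 0, 40], [11, 14, -18, 0, 40], [14, 17, -20, 0, 40], [14, 17, -25, 0, 40], [14, 17, -31, 0, 40], [14, 17, -36, 0, 40]]

```text
time: 5.28
tool_pos: [0.4412, -0.1351, 0.0353]
ee_rot: [3.142, 0.001, 2.516]
wrist_force: [-1.3, -0.6, -1.0]
width: 0.0517
```

step_arm:
  plan:
    - [[0, 0, -1, 0, 40], [0, 0, -2, 0, 40], [0, 0, -2, 0, 40], [0, 0, -2, 0, 40]]

```text
time: 5.62
tool_pos: [0.4412, -0.1352, 0.0349]
ee_rot: [3.141, 0.001, 2.515]
wrist_force: [-2.6, 1.4, 7.3]
width: 0.0519
```

step_arm:
  plan:
    - [[0, 0, 0, 0, 55], [0, 0, 0, 0, 65], [0, 0, 0, 0, 75], [0, 0, 0, 0, 75], [0, 0, 0, 0, 75], [-1, -1.5, 2, 0, 75], [-2, -3, 8, 0, 75], [-3, -4, 15, 0, 75]]

```text
time: 6.28
tool_pos: [0.4375, -0.1391, 0.0485]
ee_rot: [-3.141, -0.001, 2.516]
wrist_force: [0.3, -0.7, -0.2]
width: 0.0699
```

step_arm:
  plan:
    - [[0, 0, 10, 0, 75], [0, 0, 24, 0, 75], [-2, -3, 34, 0, 75], [-8, -11, 60, 0, 75], [-12, -17, 100, 0, 75], [-15, -22, 140, 0, 75], [-20, -28, 180, 0, 75], [-20, -28, 220, 0, 75]]

```text
time: 6.95
tool_pos: [0.4169, -0.1678, 0.2716]
ee_rot: [-3.141, 0.002, 2.514]
wrist_force: [0.5, -0.6, 0.3]
width: 0.0704
```

Run:
```python
from h import *
f,K,o,A=snap('wrist'); g,K2,o2,A2=snap('side')
im=f[:,:,::-1].copy()
for r,z,c in((.03,.02,(255,0,0)),(.0265,.065,(0,0,255))):
    pts=np.array([proj(K,o,A,[.4431+r*np.cos(s),-.132+r*np.sin(s),z]) for s in np.linspace(0,6.28,60)]);cv2.polylines(im,[pts.round().astype(np.int32)],True,c,1)
a=im[60:360,190:490];b=cv2.resize(g[180:360,300:440,::-1],None,fx=2.6,fy=2.6)
b=b[:450];a=cv2.resize(a,(450,450));h=min(len(a),len(b));cv2.imwrite('pics/c3.png',np.hstack([a[:h],b[:h]])[:, :800]);print(robot.get_obs()['joint_positions'])
```

```text
[-5.07294211e-01 -1.45759300e-01  1.45556049e+00  3.90771220e-06
  1.81509525e+00 -1.45152690e+00]
```

View pics/c3.png

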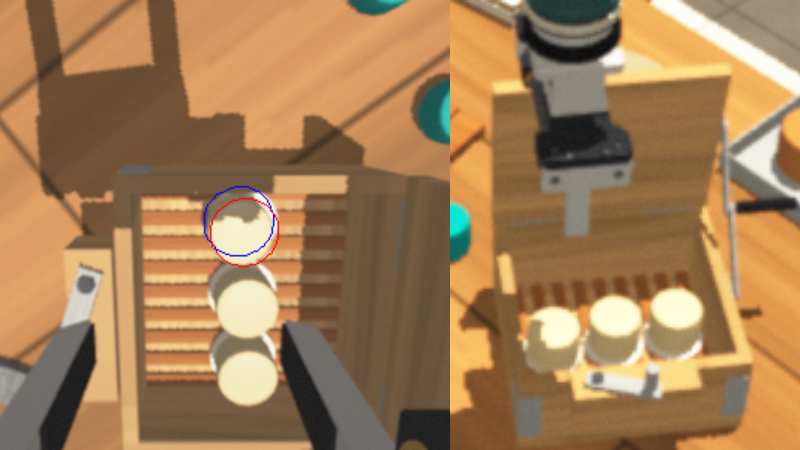

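The cheese stands upright on the mat about 3 mm to the front, as intended, and its neighbours are untouched. Next is the stay: shut the fingers, flip the tool by half a turn so the camera stays away from the lid, and go to the +x end.

step_arm:
  plan:
    - [[15, -10, 5, -0.12, 30], [45, -30, 5, -0.24, 10], [75, -50, 5, -0.36, 0], [105, -70, 5, -0.48, 0], [135, -90, 5, -0.6, 0], [165, -107, 5, -0.72, 0], [191, -121, 5, -0.84, 0], [191, -121, 5, -0.96, 0]]

```text
time: 7.72
tool_pos: [0.612, -0.2905, 0.2677]
ee_rot: [-3.137, -0.003, 1.549]
wrist_force: [-1.1, 0.1, -2.0]
width: 0.0205
```

step_arm:
  plan:
    - [[0, 0, 0, -0.12, 0], [0, 0, 0, -0.24, 0], [0, 0, 0, -0.36, 0], [0, 0, 0, -0.48, 0], [0, 0, 0, -0.6, 0], [0, 0, 0, -0.72, 0], [0, 0, 0, -0.84, 0], [0, 0, 0, -0.96, 0]]

```text
time: 8.38
tool_pos: [0.6088, -0.2881, 0.2734]
ee_rot: [-3.141, 0.0, 0.59]
wrist_force: [-1.0, 0.4, 0.4]
width: 0.0001
```

step_arm:
  plan:
    - [[0, 0, 0, -0.12, 0], [0, 0, 0, -0.24, 0], [0, 0, 0, -0.36, 0], [0, 0, 0, -0.48, 0], [0, 0, 0, -0.6, 0], [0, 0, 0, -0.72, 0], [0, 0, 0, -0.84, 0], [0, 0, 0, -0.96, 0]]

```text
time: 9.05
tool_pos: [0.6088, -0.2881, 0.2734]
ee_rot: [3.142, 0.0, -0.37]
wrist_force: [0.1, -0.2, 0.3]
width: 0.0006
```

step_arm:
  plan:
    - [[0, 0, 0, -0.12, 0], [0, 0, 0, -0.24, 0], [15, 20, 0, -0.26, 0], [35, 48, 0, -0.26, 0], [55, 76, 0, -0.26, 0], [72, 99, 0, -0.26, 0], [72, 99, 0, -0.26, 0], [72, 99, 0, -0.26, 0]]

```text
time: 9.72
tool_pos: [0.6815, -0.1877, 0.2728]
ee_rot: [3.141, 0.001, -0.622]
wrist_force: [0.3, -0.3, 0.9]
width: 0.0007
```

step_arm:
  plan:
    - [[0, 0, -30, 0, 0], [0, 0, -60, 0, 0], [0, 0, -90, 0, 0], [0, 0, -115, 0, 0], [0, 0, -135, 0, 0], [0, 0, -150, 0, 0], [0, 0, -150, 0, 0]]

```text
time: 10.3
tool_pos: [0.6776, -0.19, 0.1184]
ee_rot: [3.138, 0.008, -0.626]
wrist_force: [-0.2, 0.4, -1.3]
width: 0.0007
```

Run:
```python
from h import *
f,K,o,A=snap('wrist'); g,K2,o2,A2=snap('side')
ob=robot.get_obs();print(ob['tool_pos'],ob['ee_rot'],ob['wrist_force'])
a=cv2.resize(f[:,:,::-1],(480,360));b=cv2.resize(g[200:320,380:480,::-1],None,fx=3,fy=3)
cv2.imwrite('pics/c4.png',np.hstack([a,b]))
```

```text
[ 0.68005811 -0.19028319  0.12331733] [ 3.14074706e+00  1.10730769e-03 -6.25831214e-01] [0.57657281 0.413004   0.85464126]
```

View pics/c4.png

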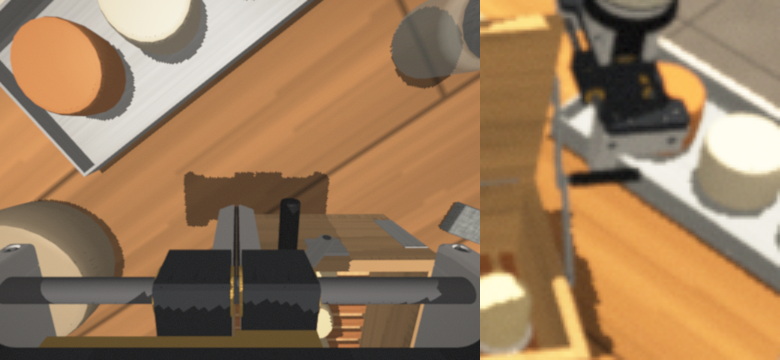

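The shut fingers stand just behind the knob (wrist view, knob at (290,225)). Now push forward and up.

step_arm:
  plan:
    - [[-4, -5, 0, 0, 0], [-8, -11, 0, 0, 0], [-11, -15, 0, 0, 0], [-14, -19, 2, 0, 0], [-17, -23, 5, 0, 0], [-20, -28, 8, 0, 0], [-23, -32, 11, 0, 0], [-25, -35, 13, 0, 0]]

```text
time: 11.07
tool_pos: [0.6554, -0.2245, 0.1364]
ee_rot: [3.141, 0.001, -0.625]
wrist_force: [0.2, 1.3, -1.6]
width: 0.0002
```

step_arm:
  plan:
    - [[-3, -4, 2, 0, 0], [-6, -8, 4, 0, 0], [-9, -12, 5, 0, 0], [-12, -16, 6, 0, 0], [-15, -20, 7, 0, 0], [-15, -20, 7, 0, 0]]

```text
time: 11.57
tool_pos: [0.6402, -0.2453, 0.1437]
ee_rot: [3.14, 0.0, -0.625]
wrist_force: [0.4, 0.3, -0.3]
width: 0.0004
```

Run:
```python
from h import *
g,K2,o2,A2=snap('side')
ob=robot.get_obs();print(ob['tool_pos'],ob['ee_rot'],ob['wrist_force'])
cv2.imwrite('pics/c5.png',cv2.resize(g[180:350,300:450,::-1],None,fx=3.4,fy=3.4))
```

```text
[ 0.64038404 -0.24519874  0.1439199 ] [ 3.14004747e+00 -4.41163708e-04 -6.25396823e-01] [-0.9997173  -0.99343415 -0.51233118]
```

View pics/c5.png

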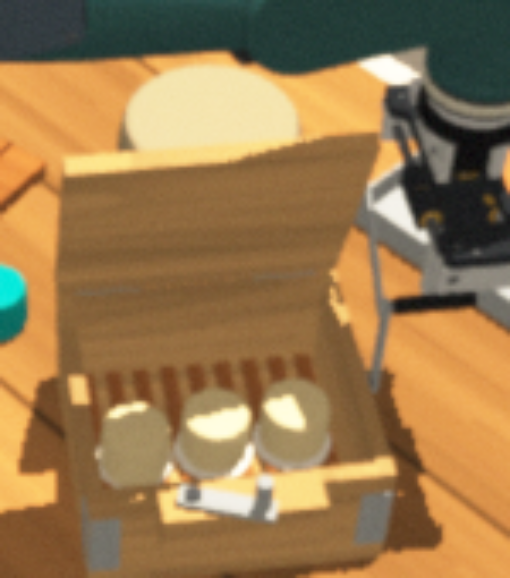

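Run:
```python
from h import *
g,K,o,A=snap('side');t=np.array([.4932,-.1677]);x=np.array([.8105,-.5857]);y=np.array([.5857,.8105])
for yy in (30,20,10,0): 
    z=.08+np.sqrt(.085**2-(yy/1000)**2);p=t+.125*x+yy/1000*y;print(yy,proj(K,o,A,[*p,z]))
for th in (84,80,76,72,68,64):
    r=np.deg2rad(th);print(th,[proj(K,o,A,[*(t+xx*x+(.1-.2*np.cos(r))*y),.1+.2*np.sin(r)]).round(1).tolist() for xx in(-.11,.11)])
```

```text
30 [412.63772477 262.95805105]
20 [413.74214924 265.02637869]
10 [414.80032433 267.4781707 ]
0 [415.81321814 270.29321522]
84 [[316.6, 216.0], [408.3, 208.5]]
80 [[317.2, 220.5], [409.5, 212.9]]
76 [[317.9, 225.4], [410.8, 217.7]]
72 [[318.6, 230.5], [411.9, 222.7]]
68 [[319.3, 235.9], [413.0, 228.0]]
64 [[319.9, 241.6], [414.1, 233.5]]
```

step_arm:
  plan:
    - [[3, 5, 0, 0, 0], [7, 10, 0, 0, 0], [7, 10, 35, 0, 0], [7, 10, 75, 0, 0], [7, 10, 115, 0, 0], [7, 10, 155, 0, 0], [10, 14, 190, 0, 0], [30, 42, 190, 0, 0]]

```text
time: 12.33
tool_pos: [0.6707, -0.206, 0.3457]
ee_rot: [-3.14, -0.018, -0.631]
wrist_force: [0.7, 0.5, 1.6]
width: 0.001
```

step_arm:
  plan:
    - [[12, 16, 0, 0, 0], [20, 28, 0, 0, 0], [0, 43, 0, 0, 0], [-30, 65, 0, 0, 0], [-60, 86, 0, 0, 0], [-90, 108, 0, 0, 0], [-114, 125, 0, 0, 0], [-114, 125, 0, 0, 0]]

```text
time: 13.0
tool_pos: [0.5531, -0.0735, 0.3348]
ee_rot: [-3.142, 0.001, -0.621]
wrist_force: [1.1, 0.0, 1.1]
width: 0.0005
```

step_arm:
  plan:
    - [[0, 0, -20, 0, 0], [0, 0, -40, 0, 0], [0, 0, -60, 0, 0], [0, 0, -65, 0, 0], [0, 0, -65, 0, 0]]

```text
time: 13.42
tool_pos: [0.5564, -0.0769, 0.2658]
ee_rot: [3.139, 0.005, -0.624]
wrist_force: [0.3, -0.3, 0.1]
width: 0.0002
```

step_arm:
  plan:
    - [[-6, -8, 0, 0, 0], [-12, -16, 0, 0, 0], [-17, -23, 0, 0, 0], [-20, -28, 0, 0, 0], [-23, -32, 0, 0, 0], [-26, -36, 0, 0, 0], [-29, -40, 0, 0, 0], [-32, -44, -1, 0, 0]]

```text
time: 14.08
tool_pos: [0.525, -0.1211, 0.2677]
ee_rot: [-3.141, -0.001, -0.624]
wrist_force: [1.6, 1.6, -0.2]
width: 0.0004
```

step_arm:
  plan:
    - [[-3, -4, -1, 0, 0], [-6, -8, -3, 0, 0], [-9, -12, -5, 0, 0], [-12, -16, -8, 0, 0], [-15, -20, -11, 0, 0], [-18, -24, -14, 0, 0], [-21, -28, -18, 0, 0], [-23, -32, -21, 0, 0]]

```text
time: 14.75
tool_pos: [0.5013, -0.1534, 0.246]
ee_rot: [3.141, 0.001, -0.624]
wrist_force: [0.0, 0.9, 0.1]
width: 0.0007
```

Run:
```python
from h import *
g,K2,o2,A2=snap('side')
ob=robot.get_obs();print(ob['tool_pos'],ob['ee_rot'],ob['wrist_force'])
cv2.imwrite('pics/c6.png',cv2.resize(g[180:350,300:450,::-1],None,fx=3.4,fy=3.4))
```

```text
[ 0.50079304 -0.15395555  0.24512787] [ 3.14003074e+00  2.11867321e-03 -6.25269589e-01] [-0.07377858 -0.3630729  -0.93721729]
```

View pics/c6.png

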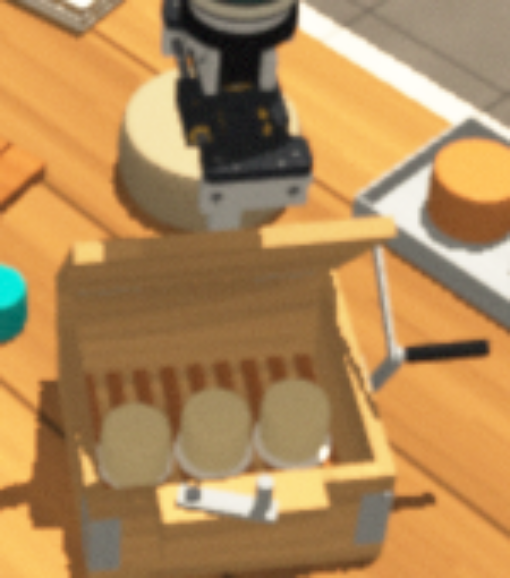

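The lid is following at about 52° from shut and the cheeses are undisturbed. I'll keep pushing past 45°.

step_arm:
  plan:
    - [[-3, -4, -5, 0, 0], [-6, -8, -10, 0, 0], [-8, -12, -15, 0, 0], [-11, -16, -20, 0, 0], [-13, -19, -26, 0, 0], [-16, -22, -32, 0, 0], [-18, -25, -38, 0, 0], [-20, -28, -44, 0, 0]]

```text
time: 15.47
tool_pos: [0.4816, -0.1813, 0.2017]
ee_rot: [3.141, 0.001, -0.624]
wrist_force: [-1.5, 0.5, 0.6]
width: 0.0005
```

step_arm:
  plan:
    - [[0, 0, 5, 0, 0], [0, 0, 10, 0, 0], [0, 0, 15, 0, 0], [0, 0, 20, 0, 0], [0, 0, 20, 0, 0], [0, 0, 20, 0, 0], [0, 0, 20, 0, 0], [0, 0, 20, 0, 0]]

```text
time: 16.13
tool_pos: [0.482, -0.1809, 0.2223]
ee_rot: [3.141, 0.0, -0.624]
wrist_force: [1.3, 0.7, -0.1]
width: 0.0006
```

step_arm:
  plan:
    - [[0, 0, 20, 0, 0], [0, 0, 20, 0, 0], [0, 0, 20, 0, 0], [0, 0, 20, 0, 0], [0, 0, 20, 0, 0], [0, 0, 20, 0, 0], [0, 0, 20, 0, 0], [0, 0, 20, 0, 0]]

```text
time: 16.8
tool_pos: [0.4819, -0.1809, 0.242]
ee_rot: [3.141, 0.001, -0.624]
wrist_force: [0.1, 0.3, 0.7]
width: 0.0006
```

Run:
```python
from h import *
g,K,o,A=snap('side')
ob=robot.get_obs();print(ob['tool_pos'],ob['ee_rot'],ob['wrist_force'])
t=np.array([.4932,-.1677]);x=np.array([.8105,-.5857]);y=np.array([.5857,.8105])
im=g[:,:,::-1].copy()
im=cv2.resize(im[210:350,300:450],None,fx=4,fy=4)
for xx in(-.11,.11):
    q=(proj(K,o,A,[*(t+xx*x-.1*y),.114])-[300,210])*4;cv2.circle(im,tuple(int(i) for i in q),4,(0,0,255),1)
cv2.imwrite('pics/c7.png',im)
```

```text
[ 0.48189755 -0.18094752  0.24216913] [ 3.14140222e+00  5.67760709e-04 -6.24204776e-01] [ 0.20752116 -0.89034238  0.01280392]
```

View pics/c7.png

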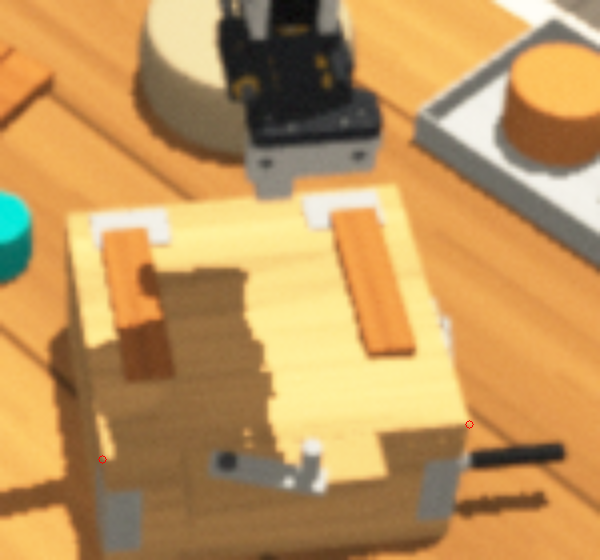

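The lid now looks shut: its front corners are at the predicted (102,459) and (470,424). The latch stud is at about (312,445) in this crop. Next I'll work out the latch arc.

Run:
```python
import numpy as np
p=np.array([393,-239]);
for psi,off in [(-.997,32),(-.997,18.5)]+[(v,18.5) for v in np.arange(-.88,.97,.12)]+[(.944,18.5),(.96,18.5)]:
    c,s=np.cos(psi),np.sin(psi);q=p+48*np.array([c,s])-off*np.array([-s,c]);print(round(psi,3),q.round(1))
```

```text
-0.997 [ 392.2 -296.7]
-0.997 [ 403.5 -289.4]
-0.88 [ 409.3 -287.8]
-0.76 [ 415.  -285.5]
-0.64 [ 420.5 -282.5]
-0.52 [ 425.5 -278.9]
-0.4 [ 430.  -274.7]
-0.28 [ 434. -270.]
-0.16 [ 437.4 -264.9]
-0.04 [ 440.2 -259.4]
0.08 [ 442.3 -253.6]
0.2 [ 443.7 -247.6]
0.32 [ 444.4 -241.5]
0.44 [ 444.3 -235.3]
0.56 [ 443.5 -229.2]
0.68 [ 442.  -223.2]
0.8 [ 439.7 -217.5]
0.92 [ 436.8 -212. ]
0.944 [ 436.1 -211. ]
0.96 [ 435.7 -210.3]
```

step_arm:
  plan:
    - [[-22, -29, 0, -0.09, 0], [-44, -58, 0, -0.18, 0], [-66, -87, 0, -0.27, 0], [-89, -117, 0, -0.37, 0], [-89, -117, -30, -0.37, 0], [-89, -117, -60, -0.37, 0], [-89, -117, -90, -0.37, 0], [-89, -117, -90, -0.37, 0]]

```text
time: 17.52
tool_pos: [0.3895, -0.2953, 0.1455]
ee_rot: [3.138, 0.013, -0.995]
wrist_force: [-0.1, 0.8, -1.1]
width: 0.0003
```

Run:
```python
from h import *
f,K,o,A=snap('wrist'); g,K2,o2,A2=snap('side')
ob=robot.get_obs();print(ob['tool_pos'],ob['ee_rot'],ob['wrist_force'])
a=cv2.resize(f[:,:,::-1],(480,360));b=cv2.resize(g[240:360,310:420,::-1],None,fx=3,fy=3)
cv2.imwrite('pics/c8.png',np.hstack([a,b]))
```

```text
[ 0.39251255 -0.2975413   0.15189004] [ 3.14093268e+00  2.49163651e-03 -9.94207856e-01] [-0.69498272 -0.09624957  0.66247841]
```

View pics/c8.png

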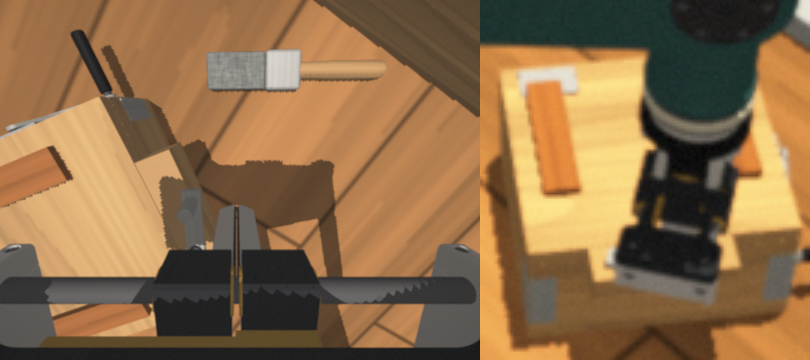

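The finger stands beside the stud, on its outer side. Now lower and sweep.

step_arm:
  plan:
    - [[0, 0, -12, 0, 0], [0, 0, -24, 0, 0], [0, 0, -24, 0, 0], [5, 4, -24, 0, 0], [11, 8, -24, 0, 0], [17, 10, -24, 0.12, 0], [22.5, 12, -24, 0.24, 0], [28, 15, -24, 0.36, 0]]

```text
time: 18.28
tool_pos: [0.4221, -0.2831, 0.1294]
ee_rot: [3.141, -0.002, -0.628]
wrist_force: [-1.6, -1.4, -0.6]
width: 0.0005
```

step_arm:
  plan:
    - [[5, 3.5, 0, 0.12, 0], [9.5, 8, 0, 0.24, 0], [13.5, 12.5, 0, 0.36, 0], [17, 17.5, 0, 0.48, 0], [19.5, 23, 0, 0.6, 0], [22, 29, 0, 0.72, 0], [23, 35, 0, 0.84, 0], [24, 41, 0, 0.96, 0]]

```text
time: 18.95
tool_pos: [0.4467, -0.2419, 0.1297]
ee_rot: [3.139, -0.002, 0.332]
wrist_force: [0.7, -0.8, 0.7]
width: 0.0005
```

step_arm:
  plan:
    - [[0, 6, 0, 0.12, 0], [-1, 12.5, 0, 0.24, 0], [-2.5, 18.5, 0, 0.36, 0], [-4.5, 24, 0, 0.48, 0], [-7.5, 29.5, 0, 0.6, 0], [-8.5, 31, 0, 0.63, 0], [-8.5, 31, 0, 0.63, 0]]

```text
time: 19.53
tool_pos: [0.4375, -0.2104, 0.1296]
ee_rot: [3.139, -0.0, 0.957]
wrist_force: [0.0, 0.7, -0.2]
width: 0.0007
```

Run:
```python
from h import *
f,K,o,A=snap('wrist'); g,K2,o2,A2=snap('side')
ob=robot.get_obs();print(ob['tool_pos'],ob['ee_rot'],ob['wrist_force'])
a=cv2.resize(f[:,:,::-1],(480,360));b=cv2.resize(g[240:360,310:420,::-1],None,fx=3,fy=3)
cv2.imwrite('pics/c9.png',np.hstack([a,b]))
```

```text
[ 0.43721801 -0.21084126  0.12920563] [ 3.14014580e+00 -5.61322228e-05  9.55483090e-01] [-0.09438723  0.01862926  0.31691965]
```

View pics/c9.png

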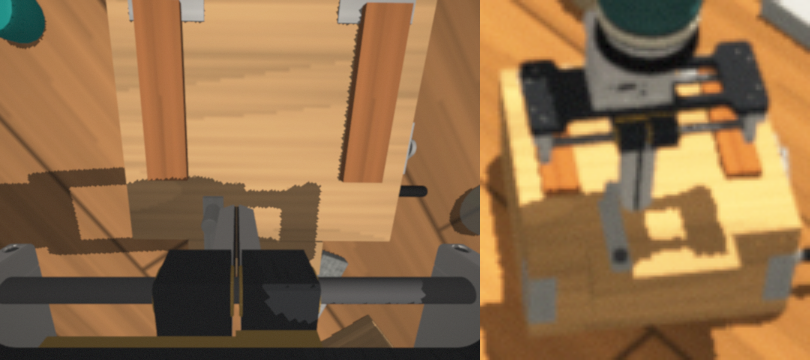

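Run:
```python
from h import *
g,K,o,A=snap('side')
s=cast(K,o,A,352.3,303.3,.152);p=np.array([.393,-.239]);d=s[:2]-p
print(s,np.arctan2(d[1],d[0])+.626,np.hypot(*d))
for a in(1.3,1.4,1.5,1.57,1.6):
    c=p+.048*np.array([np.cos(a-.626),np.sin(a-.626)]);print(a,proj(K,o,A,[*c,.152]))
for p in g[296:314:1,346:360]: print(' '.join('%3d'%v for v in cv2.cvtColor(p[None],cv2.COLOR_RGB2HSV)[0,:,1]))
```

```text
[ 0.41466496 -0.20142127  0.152     ] 1.6738190066252887 0.043376626465517897
1.3 [359.34866595 301.59464094]
1.4 [357.31183235 301.43291487]
1.5 [355.27484528 301.42982133]
1.57 [353.85889373 301.52209937]
1.6 [353.25642775 301.58536709]
112 111 109 106 108 110 110 109 107 115 102  42  28  31
114 110 110 112 108 108 109 109 111 115 100  44  31  37
111 111 110 109 109 110 109 108 113 116 100  45  31  32
114 115 108 112 110 113 116 117 115 116  96  40  27  30
110 117 115 108 112 119 123 104 110 115  87  38  31  27
113 112 111 112 114 122  74  42  45  51  35  31  31  28
111 115 114 115 118 118  48  19  22  25  28  26  24  29
118 129 132 133 136 113  43  24  16  26  27  23  29  32
136 149 150 149 143  80  33  24  29  30  29  27  30  31
150 145 149 147 123  66  27  26  30  51  46  31  30  29
144 145 145 122  92  56  24  25  30  37  62  43  30  25
144 148 135  81  50  31  29  17  28  31  65  53  27  30
148 148 137  84  37  21  22  15  24  29  65  59  42  31
145 150 144  95  47  23  27  18  22  37  73  97  74  44
147 148 145 115  53  24  19  28  24  29  72 117 128  90
151 144 146 126  58  34  21  26  22  28  48 111 142 136
150 147 144 139  78  28  24  28  26  24  39 100 139 147
148 150 143 140  79  30  29  28  28  28  38  84 128 151
```

step_arm:
  plan:
    - [[8, -6, 0, 0, 0], [16, -12, 0, 0, 0], [16, -12, 30, 0, 0], [16, -12, 70, 0, 0], [16, -12, 110, 0, 0], [0, 20, 150, 0, 0], [0, 60, 170, 0, 0], [0, 100, 170, 0, 0]]

```text
time: 20.35
tool_pos: [0.4386, -0.1229, 0.3022]
ee_rot: [3.133, -0.002, 0.951]
wrist_force: [1.1, -0.0, 0.7]
width: 0.0006
```

step_arm:
  plan:
    - [[0, 40, 0, 0, 0], [0, 80, 0, 0, 0], [0, 120, 0, 0, 0], [0, 120, 0, 0, 0], [0, 120, 0, 0, 0]]

```text
time: 20.77
tool_pos: [0.4375, -0.0001, 0.2973]
ee_rot: [3.141, 0.0, 0.96]
wrist_force: [-0.2, -0.8, 0.1]
width: 0.0005
```

Run:
```python
from h import *
ob=robot.get_obs();print(ob['time'],ob['tool_pos'],ob['wrist_force'])
g,K,o,A=snap('side','end.png')
h=cv2.cvtColor(g,cv2.COLOR_RGB2HSV)
m=((h[285:335,340:375,1]<60)).astype(np.uint8)
k,l,st,c=cv2.connectedComponentsWithStats(m);i=1+st[1:,4].argmax()
print(st[i]+[340,285,0,0,0]);cnt=cv2.findContours((l==i).astype(np.uint8),0,1)[0][0];print(cv2.fitLine(cnt,2,0,.01,.01).ravel())
for r in range(0,50,3):
    q=np.where(l[r]==i)[0]; print(r+285,(q.min()+340,q.max()+340) if len(q) else None,end='; ')
p=np.array([.393,-.239]);t=np.array([.4932,-.1677])
print();print('pivot',proj(K,o,A,[*p,.122]),[ (a,proj(K,o,A,[*(p+.048*np.array([np.cos(a-.626),np.sin(a-.626)])),.152]).round(1)) for a in(1.4,1.57,1.6)])
```

```text
20.7667 [ 4.37514759e-01 -7.56914694e-05  2.97313858e-01] [-0.17951414 -0.83885872  0.0959865 ]
[350 300  11  30 178]
[ 0.14567456  0.98933256 14.363636   30.045454  ]
285 None; 288 None; 291 None; 294 None; 297 None; 300 (np.int64(352), np.int64(354)); 303 (np.int64(352), np.int64(355)); 306 (np.int64(352), np.int64(354)); 309 (np.int64(350), np.int64(356)); 312 (np.int64(351), np.int64(357)); 315 (np.int64(351), np.int64(357)); 318 (np.int64(352), np.int64(358)); 321 (np.int64(352), np.int64(358)); 324 (np.int64(353), np.int64(358)); 327 (np.int64(354), np.int64(360)); 330 None; 333 None; 
pivot [356.65098663 325.65421243] [(1.4, array([357.3, 301.4])), (1.57, array([353.9, 301.5])), (1.6, array([353.3, 301.6]))]
```

```bash
python3 -c "
from bench import robot
print(robot.close_job())"
```

```text
the job is handed in; nothing more can be done
None
```

The job is done and handed in at about 21 s of the 72 s allowed. The interface reports no verdict, so this rests on my own checks.

- **Cheese:** It stands upright on the empty mat at chest x = -62, about 3 mm to the front. I set it there on purpose so the gripper cleared the lid. The last view inside the open chest showed all three drums in place. I could not see inside once the lid was shut.
- **Stay:** The knob was pushed about 47 mm, and the picture showed the straps clearly bent.
- **Lid:** It was eased past 45° and sank by itself. Its front corners matched the predicted shut position to about a pixel, and the latch arm then passed freely over it.
- **Latch:** The stud in the final picture corresponds to about 1.57 to 1.6 rad, which is square across the lid. The side view can't separate those two.
- **Forces and surroundings:** The highest wrist force in the readings I took was about 8 N, when the cheese touched the mat. I noticed nothing out of place on the plank or table. The last moves, after the latch, were checked from numbers only because the picture limit was used up.
- **Disagreement:** My estimated chest position was off by up to 4 mm at the front in one wrist view. That did not affect any step.

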